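Open the pinch-lid junction box

TASK

I need to get at the terminals in the junction box whose lid has the orange release buttons. Pinch its two buttons together, lift the lid off while the box stays on the worktop, and set the lid down, without dropping it, right way up and flat in the dark steel tray. Leave the box with the blue buttons alone.

Things in the scene. Friction and masses are not known exactly. Their poses are not given: they have to be found in the camera images.
- lid_orange: White lid, plate 90 x 34 x 4 mm, orange spring button on each long side: 24 mm wide, 18 high, outer faces 50 mm apart, 38 when both are pinched fully in (6 mm each, 5.5 N); that frees the lid to lift straight up. Origin midway between the faces, at their mid-height, 59 mm above the worktop on the box. x: length, y: button to button, z up. 80 g. Pins below it: set down, its origin is 32 mm up.
- box_orange: Loose aluminium junction box, 0.6 kg, under that lid: 90 x 34 mm, 46 mm high, foot flange 100 x 70 mm, black glands at the ends (120 mm over all). Origin: centre of underside; x along its length, z up. It slides, so it centres itself between closing fingers. Barbs of the two buttons hold the lid inside; the lid comes clear after rising 20 mm with both held in.
- tray: Dark steel square tray, fixed, 150 x 150 mm outside, 16 mm high, walls and floor 3 mm thick. Origin at the centre of its underside, z up.
- lid_blue: Lid, same in shape and size, with blue buttons, on a second box of the same shape; to be left alone. Origin and axes as for the lid with the orange buttons.

How it is judged:
By the outcome, as a careful person would: the job done as asked, in the order asked, and still so for the second after the job is handed in, with the robot touching nothing.
It also fails if it takes over 48 s, if anything falls off the work surface, if the arm or the gripper's body presses on something with over 40 N, if the wrist force passes 120 N, or if a joint passes its speed limit or range.

ROBOT

A 7-joint arm with a two-finger parallel gripper is mounted at the origin on a cart in front of the work surface, level with it; the furniture and walls round the work are solid. World frame = base frame: x ahead of the robot, y to its left, z up, the work surface at z = 0. Lengths are in m, angles in rad, forces in N, time in s.
With the tool pointing down it reaches from about 0.4 to 0.875 m from the base axis. Payload 19.3 kg.
Tool frame: the origin (TCP) lies at the very end of the fingers, on their centre line; the grasp point (between the pads) lies 19 mm behind it (bot.tcp_to_grasp is the distance from the TCP to the grasp point, in m); x points along the fingers, y is the direction in which the jaws open and shut, and the axes are right-handed (so a half turn about x gives the same grasp; the last joint's range is limited). The gripper opens to 85 mm and grips with 20 to 120 N. Pads are 22 mm wide; open, the fingers measure 114 mm over their backs; the gripper's body (76 mm by 85 mm) begins 54 mm behind the grasp point. The pads swing forward as they close: fully open they stand 13 mm farther back than shut.
Start: joints at [1.22, 0.521, -0.036, 1.599, 0.021, 1.021, -0.113], TCP at [0.173, -0.601, 0.231] pointing down, gripper open.
Joint ranges: [-2.91, 2.91], [-0.3, 2.13], [-1.5, 1.42], [0.17, 2.43], [-1.26, 4.41], [0.16, 1.93], [-2.52, 2.52]. Speed limits (rad/s): [1.89, 1.89, 2.39, 2.39, 3.01, 3.01, 3.01].

INTERFACE

Orientations are given as a rotation vector (axis times angle).
In Python, from bench import bot, eyes, workorder, nets gives the robot as it stands. The module is installed in compiled form; this text tells all that it offers.
- The arm moves only by the shell command python3 -m inch 'ROWS' [OPENING]. ROWS is a JSON object of lists of equal length, an entry for each row: "linear": the shift along the tool's x, y, z in m, a list of three; "turn": the turn, a rotation vector about the tool's x, y, z in rad, a list of three. A call has 1 to 12 rows; each row shifts and turns the commanded pose from where the row before left it, along the tool's axes as they then stand; what a row does not reach is not made up. A row lasts 1/12 s, in which the tool goes at most 41.7 mm and 7.16 degrees, less where a joint would pass 70% of its speed; a pose out of reach is approached as far as the arm can. A call is refused whole if a number of a shift passes 0.0417 or a number of a turn 0.125, either way. A call with a gripper value outside its range is refused whole. OPENING is the opening, from -1 (shut) to 1 (fully open), so that 0 is half open, set as the call begins (- or left out, the last holds). The fingers move at their own pace and stop on an object; the grip force is fixed at half the most. Time passes only in rows, so rows that do not move let the fingers close. It gives the time, the measured TCP pose, the force and the opening at its end, in the units of the state.
- bot.observe(): the state, without advancing time (a new reading comes with each control period).
- eyes.snapshot(name): name is "scene" or "top" or "wrist"; returns the picture (384x512x3 uint8, red, green, blue); there is no depth.
- eyes.camera_model(name): a dict with "camera_matrix" (3x3 intrinsics, pixels), "k1" (the pictures are not rectified: a ray, as slopes to the right and down, at radius r is drawn at 1 + k1 r^2 times it, then the intrinsics apply), "extrinsics" (4x4, takes a point from world to camera coordinates); the wrist camera has in their place "tool_from_camera" (4x4, takes a point from camera to tool coordinates, whose origin is the TCP and whose axes are the tool frame's). Camera axes: x right, y down, z forward; pixel columns grow to the right and rows downward; lengths in m; the calibration is good to about 2 mm. A picture is of the moment at which its call begins: read the wrist's pose just before it. camera_model takes no time and is no camera call.
- workorder.finish_job(): hands the job in, once; it reports no verdict.
Trained networks look in the newest picture that a camera, given by its name, has taken for a name from the list of things; names that differ only in an ending like _2 or _b are one class to them, and where a whole thing is asked for, a point or a joint stands for the part that bears it (a point fixed in the world has none). Each returns a list of dicts, best first, with "confidence" (0 to 1); they miss things now and then, are a little off and sometimes report something else, mostly with a low value. They report only what shows in the picture. A call takes as long as a camera call.
- nets.boxes_of(query, camera): "xyz" ([x, y, z] in m, in world coordinates, good to about 4 mm: the middle of the surface that is visible of it).
- nets.regions_of(query, camera): "region" (384x512 bool, what is visible of it).
- nets.tip_of(query, camera): "xyz" ([x, y, z] in m, in world coordinates, good to about 4 mm: a listed point, or the origin of a listed thing).
The state is a dict: "time": time; "joint_pos": joint angles; "qd": joint speeds; "tau": joint torques, N m; "tcp_pos": TCP position; "tool_rot": TCP orientation; "ft_force": force on the tool from outside, world axes, zero at the start; "wrist_torque": the same for the moment, N m; "opening": opening from 0.0 (shut) to 1.0 (fully open).
Only numpy, scipy, OpenCV 4.12 (cv2) and the standard library are available. Lean on these libraries where they do the work, as an engineer would, in place of code of your own. Each camera call takes 0.05 s, during which the arm holds its last target. There are 200 camera calls.

## Working session

There is one attempt and no reset: what is moved stays moved. The work goes in short steps, Python scripts to look and compute and a shell command to move; the robot and the scene stay as the last step left them, time stands still between calls to the robot, and variables do not carry over. Pictures are saved under pics/ and viewed, about 8 in all and at most 12, crops included, and the job is handed in when it is done.

```bash
mkdir -p pics; python3 - <<'E'
from bench import bot,eyes,nets
import cv2,numpy as np
s=bot.observe(); print(s['time'],s['tcp_pos'],s['tool_rot'],s['opening'],bot.tcp_to_grasp)
a=eyes.snapshot("scene");b=eyes.snapshot("top")
for c in("top","scene"):
  for q in("lid_orange","box_orange","tray","lid_blue"):
    for d in nets.tip_of(q,c)[:2]: print(c,q,np.round(d['xyz'],3),round(d['confidence'],2))
cv2.imwrite("pics/a.png",cv2.cvtColor(cv2.resize(np.vstack([a,b]),(450,600*1)) if 0 else b,cv2.COLOR_RGB2BGR))
cv2.imwrite("pics/s.png",cv2.cvtColor(a,cv2.COLOR_RGB2BGR))
print(eyes.camera_model("wrist"))
E
```

```text
0.0 [ 0.17306552 -0.60021711  0.23073186] [ 2.071185    0.29386057 -2.07169189] 1.0000702598581712 0.0187
top lid_orange [0.508 0.045 0.058] 0.68
top box_orange [ 0.506  0.039 -0.004] 0.8
top tray [ 0.476 -0.205 -0.002] 0.57
top tray [0.509 0.045 0.058] 0.2
top lid_blue [0.498 0.239 0.064] 0.72
top lid_blue [ 0.507  0.042 -0.002] 0.66
scene box_orange [ 0.51   0.041 -0.004] 0.68
scene tray [ 0.482 -0.203 -0.001] 0.78
scene lid_blue [0.496 0.244 0.058] 0.84
{'camera_matrix': array([[341.55205799,   0.        , 256.21005996],
       [  0.        , 341.55205799, 187.57412133],
       [  0.        ,   0.        ,   1.        ]]), 'k1': -0.05498053078793378, 'tool_from_camera': array([[-2.59814537e-04, -3.26306703e-01,  9.45263915e-01,
        -1.42383919e-01],
       [ 9.99999526e-01, -9.71535327e-04, -6.05165129e-05,
         3.85086686e-04],
       [ 9.38104230e-04,  9.45263451e-01,  3.26306801e-01,
        -8.38987215e-02],
       [ 0.00000000e+00,  0.00000000e+00,  0.00000000e+00,
         1.00000000e+00]])}
```

View pics/a.png

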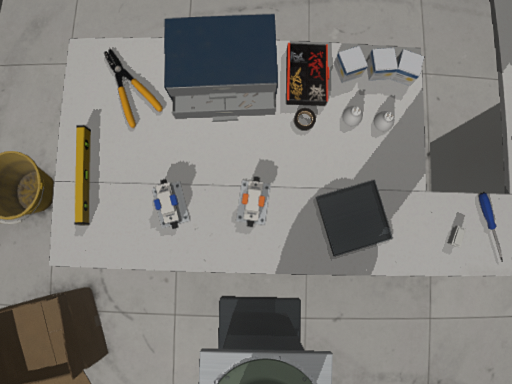

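View pics/s.png

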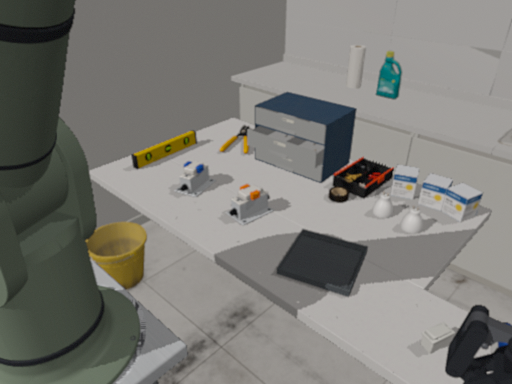

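The top view shows the orange lid at about (254,201) with buttons at (244,199) and (262,202), the blue lid at (167,204), and the rotated tray centred at (354,217). The scene view agrees. Next I'll get the yaws and the tool frame.

```bash
cat > h.py <<'E'
import numpy as np,cv2
from scipy.spatial.transform import Rotation as R
from bench import bot,eyes,nets
def w2p(cam,s=None):
    m=eyes.camera_model(cam)
    if cam=="wrist":
        T=np.eye(4);T[:3,:3]=R.from_rotvec(s['tool_rot']).as_matrix();T[:3,3]=s['tcp_pos']
        return m,T@m['tool_from_camera']
    return m,np.linalg.inv(m['extrinsics'])
def ray(cam,uv,z,s=None):
    "pixels -> world points on plane z"
    m,T=w2p(cam,s);D=np.array([m['k1'],0,0,0,0.])
    n=cv2.undistortPoints(np.array(uv,float).reshape(-1,1,2),m['camera_matrix'],D)[:,0]
    d=np.c_[n,np.ones(len(n))]@T[:3,:3].T
    return T[:3,3]+d*((z-T[2,3])/d[:,2])[:,None]
def orange(img):
    h=cv2.cvtColor(img,cv2.COLOR_RGB2HSV)
    return cv2.inRange(h,(4,150,120),(18,255,255))
def toolstep(s,d): return R.from_rotvec(s['tool_rot']).inv().apply(d)
E
python3 - <<'E'
from h import *
b=cv2.cvtColor(cv2.imread("pics/a.png"),cv2.COLOR_BGR2RGB)
s=bot.observe();M=R.from_rotvec(s['tool_rot']).as_matrix();print(M.round(3))
n,l,st,c=cv2.connectedComponentsWithStats(orange(b))
for i in range(1,n):
    if st[i,4]>8: print(c[i],st[i],ray("top",[c[i]],.066)[0])
print(ray("top",[(256,180),(250,224)],.03))
r=nets.regions_of("tray","top")[0]['region'].astype(np.uint8)
q=cv2.boxPoints(cv2.minAreaRect(cv2.findNonZero(r)));p=ray("top",q,.016);print(q,p,p.mean(0))
e=np.diff(p[:,:2],axis=0);print(np.degrees(np.arctan2(e[:,1],e[:,0])),np.linalg.norm(e,axis=1))
E
```

```text
[[-0.     0.277 -0.961]
 [ 0.    -0.961 -0.277]
 [-1.    -0.    -0.   ]]
[288.11023622  71.71653543] [287  43   3  57 127] [ 0.81461784 -0.03502666  0.066     ]
[326.64516129  72.5       ] [326  45   3  56 124] [ 0.8165663  -0.12722911  0.066     ]
[298.33333333  78.55555556] [296  76   5   7   9] [ 0.79833475 -0.05952417  0.066     ]
[294.15384615  82.76923077] [293  80   4   7  13] [ 0.78738512 -0.04969985  0.066     ]
[144.  96.] [137  89  15  15  15] [0.74583122 0.30370716 0.066     ]
[244.79166667 198.5       ] [242 194   6  10  48] [0.50935392 0.05860535 0.066     ]
[261.32653061 200.79591837] [259 196   6  11  49] [0.50513409 0.02102857 0.066     ]
[[0.55770785 0.03412923 0.03      ]
 [0.45350534 0.04545752 0.03      ]]
[[314.28445 195.6147 ]
 [375.47714 177.25691]
 [393.83493 238.44957]
 [332.64224 256.80737]] [[ 0.52594041 -0.10659096  0.016     ]
 [ 0.57504041 -0.25655564  0.016     ]
 [ 0.42731847 -0.30175315  0.016     ]
 [ 0.38100754 -0.15251979  0.016     ]] [ 0.47732671 -0.20435488  0.016     ]
[ -71.87101205 -162.98780338  107.24045457] [0.15779802 0.15448167 0.15625396]
```

```bash
python3 -m inch '{"linear":[[0,0,-0.04],[0,0,-0.04],[0,0,-0.04],[0,0,-0.04],[0,0,-0.04],[0,0,-0.04],[0,-0.035,-0.017],[0,-0.035,-0.017],[0,-0.035,-0.017],[0,-0.035,-0.017],[0,-0.035,-0.017],[0,-0.035,-0.017]],"turn":[[0,0,0],[0,0,0],[0,0,0],[0,0,0],[0,0,0],[0,0,0],[0,0,0],[0,0,0],[0,0,0],[0,0,0],[0,0,0],[0,0,0]]}' 1
python3 -m inch '{"linear":[[0,-0.035,-0.017],[0,-0.035,-0.017],[0,-0.035,-0.017],[0,-0.035,-0.017],[0,-0.035,-0.017],[0,-0.035,-0.017],[0,-0.035,-0.017],[0,-0.035,-0.017],[0,-0.035,-0.017],[0,0,0],[0,0,0],[0,0,0]],"turn":[[0,0,0],[0,0,0],[0,0,0],[0,0,0],[0,0,0],[0,0,0],[0,0,0],[0,0,0],[0.1,0,0],[0.1,0,0],[0.1,0,0],[0.09,0,0]]}'
python3 -m inch '{"linear":[[0,0,0],[0,0,0]],"turn":[[0,0,0],[0,0,0]]}'
cat > look.py <<'E'
import sys
from h import *
s=bot.observe();i=eyes.snapshot("wrist")
cv2.imwrite("pics/%s.png"%sys.argv[1],cv2.cvtColor(i,cv2.COLOR_RGB2BGR))
print(s['time'],s['tcp_pos'],R.from_rotvec(s['tool_rot']).as_matrix().round(3).tolist(),s['opening'])
n,l,st,c=cv2.connectedComponentsWithStats(orange(i))
z=float(sys.argv[2])
for k in range(1,n):
    if st[k,4]>60: print(c[k].round(1),st[k],ray("wrist",[c[k]],z,s)[0].round(4))
for d in nets.tip_of("lid_orange","wrist")[:2]: print("net",d['xyz'],d['confidence'])
E
python3 look.py w1 .066
```

```text
time: 1.55
tcp_pos: [0.4436, -0.3022, 0.2314]
tool_rot: [2.071, 0.292, -2.071]
ft_force: [2.2, -0.9, -0.2]
opening: 1.001
time: 2.55
tcp_pos: [0.5034, 0.0418, 0.2313]
tool_rot: [-2.163, 0.122, 2.163]
ft_force: [-1.3, -0.5, 0.6]
opening: 1.001
time: 2.72
tcp_pos: [0.5033, 0.0412, 0.2314]
tool_rot: [-2.167, 0.115, 2.167]
ft_force: [0.4, 0.4, 0.1]
opening: 0.996
2.7167 [0.50332752 0.04118816 0.23136879] [[0.0, -0.106, -0.994], [-0.0, -0.994, 0.106], [-1.0, 0.0, -0.0]] 0.9957723849529834
[236. 161.] [229 149  14  25 318] [0.5093 0.0589 0.066 ]
[276.1 161.3] [270 150  14  24 311] [0.505 0.022 0.066]
net [0.5007, 0.036, 0.0579] 0.77
```

View pics/w1.png

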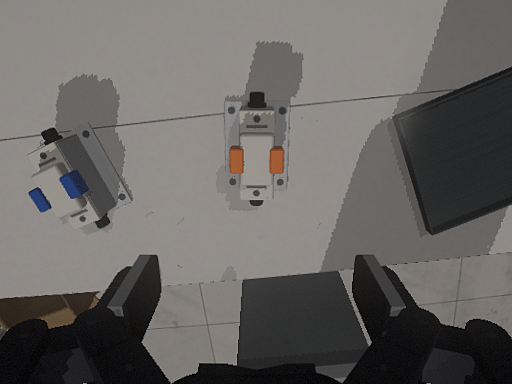

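The wrist view shows the lid centred between the fingers with buttons at (236,161) and (276,161), aligned to about 0.5°. I'll descend partway and check again.

```bash
python3 -m inch '{"linear":[[0.03,0,-0.0035],[0.03,0,0],[0.03,0,0],[0.02,0,0],[0,0,0],[0,0,0]],"turn":[[0.005,0,0],[0,0,0],[0,0,0],[0,0,0],[0,0,0],[0,0,0]]}'
python3 look.py w2 .066
```

```text
time: 3.32
tcp_pos: [0.5065, 0.0406, 0.1212]
tool_rot: [-2.162, 0.123, 2.165]
ft_force: [-0.0, 0.1, 0.1]
opening: 0.995
3.3167 [0.5065214  0.04057783 0.12116605] [[-0.002, -0.113, -0.994], [0.0, -0.994, 0.113], [-1.0, 0.0, 0.002]] 0.9953455678446159
[228.7 212.1] [218 195  18  33 406] [0.5079 0.0574 0.066 ]
[285.3 210.9] [276 195  20  33 621] [0.5047 0.022  0.066 ]
net [0.5024, 0.0372, 0.0556] 0.73
```

View pics/w2.png

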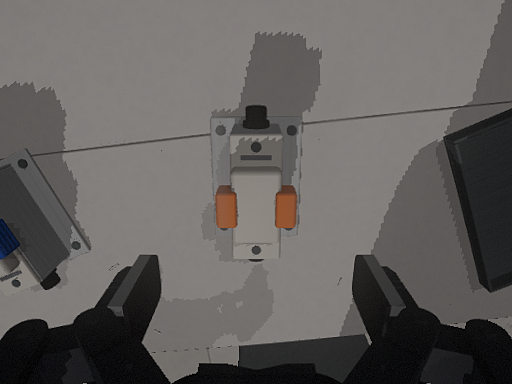

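The buttons at (228,210) and (286,210) sit within 1 mm of the tool axis. Descending to TCP z = 0.036 and pinching.

```bash
python3 -m inch '{"linear":[[0.025,0,0],[0.025,0,0],[0.02,0,0],[0.015,0,0],[0,0,0],[0,0,0]],"turn":[[0,0,0],[0,0,0],[0,0,0],[0,0,0],[0,0,0],[0,0,0]]}'
python3 -m inch '{"linear":[[0,0,0],[0,0,0],[0,0,0],[0,0,0],[0,0,0],[0,0,0],[0,0,0],[0,0,0],[0,0,0],[0,0,0],[0,0,0],[0,0,0]],"turn":[[0,0,0],[0,0,0],[0,0,0],[0,0,0],[0,0,0],[0,0,0],[0,0,0],[0,0,0],[0,0,0],[0,0,0],[0,0,0],[0,0,0]]}' -1
python3 look.py w3 .066
```

```text
time: 3.92
tcp_pos: [0.5073, 0.0408, 0.0373]
tool_rot: [-2.163, 0.123, 2.162]
ft_force: [0.5, -0.3, 1.0]
opening: 1.0
time: 4.92
tcp_pos: [0.5075, 0.0408, 0.0374]
tool_rot: [-2.164, 0.123, 2.161]
ft_force: [-2.2, -0.1, 18.3]
opening: 0.426
4.9167 [0.50748147 0.04078288 0.03742637] [[0.002, -0.114, -0.993], [0.0, -0.993, 0.114], [-1.0, -0.0, -0.002]] 0.42612160520148074
[228.2 296. ] [ 212  271   30   49 1192] [0.5078 0.0516 0.066 ]
[286.5 294.6] [ 272  271   31   49 1445] [0.5058 0.0285 0.066 ]
net [0.5022, 0.0367, 0.0578] 0.91
```

View pics/w3.png

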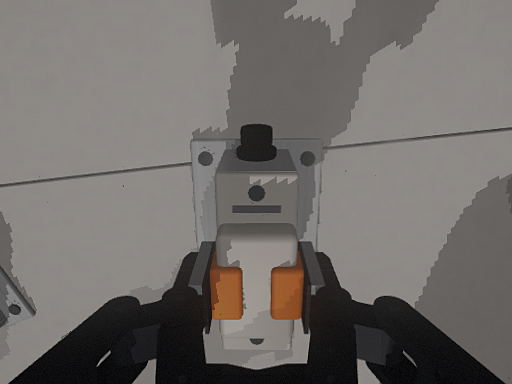

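The pads are on both buttons, and the opening of 0.426 (about 36 mm) means they are fully in. The 18 N is the forward swing of the pads pressing down. Lifting straight up.

```bash
python3 -m inch '{"linear":[[-0.004,0,0],[-0.005,0,0],[-0.006,0,0],[-0.006,0,0],[-0.006,0,0],[-0.006,0,0],[-0.006,0,0],[0,0,0]],"turn":[[0,0,0],[0,0,0],[0,0,0],[0,0,0],[0,0,0],[0,0,0],[0,0,0],[0,0,0]]}'
python3 - <<'E'
from h import *
i=eyes.snapshot("wrist");t=eyes.snapshot("scene")
cv2.imwrite("pics/w4.png",cv2.cvtColor(np.hstack([i[100:],cv2.resize(t[150:260,180:330],(387,284))])[:, :800],cv2.COLOR_RGB2BGR))
E
```

```text
time: 5.68
tcp_pos: [0.5073, 0.0408, 0.0765]
tool_rot: [-2.164, 0.123, 2.161]
ft_force: [0.7, -0.4, -0.9]
opening: 0.425
```

View pics/w4.png

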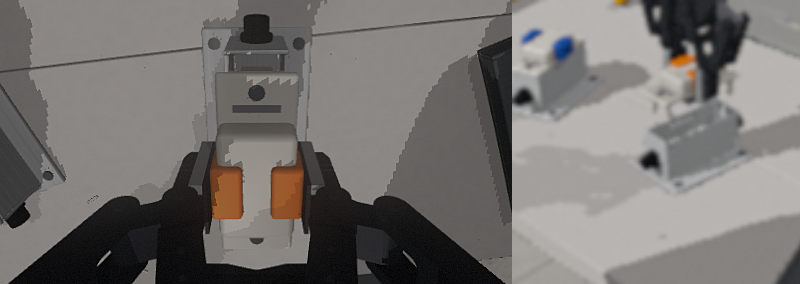

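The lid is off and the box stayed on the worktop. Carrying the lid straight over to the tray.

```bash
python3 -m inch '{"linear":[[-0.03,0,0],[-0.03,0,0],[0,0.02,0],[0,0.03,0],[0,0.03,0],[0,0.03,0],[0,0.03,0],[0,0.03,0],[0,0.03,0],[0,0.025,0],[0,0.015,0],[0,0.0066,0.001]],"turn":[[0,0,0],[0,0,0],[0,0,0],[0,0,0],[0,0,0],[0,0,0],[0,0,0],[0,0,0],[0,0,0],[0,0,0],[0,0,0],[0,0,0]]}'
python3 -m inch '{"linear":[[0.025,0,0],[0.025,0,0],[0.02,0,0],[0.015,0,0],[0,0,0],[0,0,0]],"turn":[[0,0,0],[0,0,0],[0,0,0],[0,0,0],[0,0,0],[0,0,0]]}'
python3 look.py w5 .07; python3 - <<'E'
from h import *
eyes.snapshot("top")
for d in nets.tip_of("tray","top")[:1]+nets.tip_of("tray","wrist")[:1]: print(d)
E
```

```text
time: 6.78
tcp_pos: [0.477, -0.2066, 0.1349]
tool_rot: [-2.161, 0.127, 2.162]
ft_force: [-0.0, -0.4, -0.4]
opening: 0.428
time: 7.28
tcp_pos: [0.4775, -0.2033, 0.05]
tool_rot: [-2.161, 0.122, 2.164]
ft_force: [-0.3, 0.5, -0.3]
opening: 0.43
7.2833 [ 0.47747672 -0.20329953  0.04995192] [[-0.001, -0.113, -0.994], [0.001, -0.994, 0.113], [-1.0, -0.001, 0.002]] 0.4296721951104258
[286.8 290.9] [ 271  251   33   68 1677] [ 0.4713 -0.216   0.07  ]
[225.5 291.1] [ 210  253   32   66 1660] [ 0.4742 -0.1901  0.07  ]
net [0.4724, -0.2062, 0.0725] 0.89
{'xyz': [0.4754, -0.2046, -0.0026], 'confidence': 0.76}
```

View pics/w5.png

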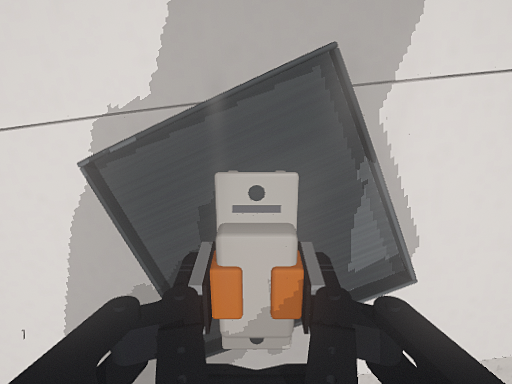

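The lid is level over the tray, inside its walls. Lowering gently and watching the force.

```bash
python3 -m inch '{"linear":[[0.012,0,0],[0.01,0,0],[0.007,0,0],[0.004,0,0],[0,0,0],[0,0,0]],"turn":[[0,0,0],[0,0,0],[0,0,0],[0,0,0],[0,0,0],[0,0,0]]}'
python3 -m inch '{"linear":[[0.0015,0,0],[0.001,0,0],[0,0,0],[0,0,0]],"turn":[[0,0,0],[0,0,0],[0,0,0],[0,0,0]]}'
```

```text
time: 8.03
tcp_pos: [0.4776, -0.2041, 0.0172]
tool_rot: [-2.162, 0.124, 2.163]
ft_force: [-0.2, 1.2, -0.0]
opening: 0.422
time: 8.37
tcp_pos: [0.4778, -0.2042, 0.0149]
tool_rot: [-2.163, 0.124, 2.162]
ft_force: [0.7, 0.2, -0.9]
opening: 0.428
```

```bash
python3 -m inch '{"linear":[[0.001,0,0],[0.0005,0,0],[0,0,0],[0,0,0]],"turn":[[0,0,0],[0,0,0],[0,0,0],[0,0,0]]}'
```

```text
time: 8.7
tcp_pos: [0.4778, -0.2043, 0.0136]
tool_rot: [-2.163, 0.124, 2.162]
ft_force: [-2.9, 0.4, 5.9]
opening: 0.423
```

Contact (about 6 N). Releasing, then retreating up.

```bash
python3 -m inch '{"linear":[[0,0,0],[0,0,0],[0,0,0],[0,0,0],[0,0,0],[0,0,0],[0,0,0],[0,0,0]],"turn":[[0,0,0],[0,0,0],[0,0,0],[0,0,0],[0,0,0],[0,0,0],[0,0,0],[0,0,0]]}' 0.8
python3 -m inch '{"linear":[[-0.01,0,0],[-0.02,0,0],[-0.03,0,0],[-0.03,0,0],[-0.03,0,0],[-0.03,0,0],[0,0,0],[0,0,0]],"turn":[[0,0,0],[0,0,0],[0,0,0],[0,0,0],[0,0,0],[0,0,0],[0,0,0],[0,0,0]]}'
python3 look.py w6 .044; python3 - <<'E'
from h import *
t=eyes.snapshot("scene");w=cv2.imread("pics/w6.png")
cv2.imwrite("pics/f.png",np.hstack([cv2.resize(w,(400,300)),cv2.cvtColor(cv2.resize(t[150:300,180:380],(400,300)),cv2.COLOR_RGB2BGR)]))
for q in("box_orange","lid_orange","tray","lid_blue"):
  for d in nets.tip_of(q,"scene")[:1]: print(q,np.round(d['xyz'],3),d['confidence'])
E
```

```text
time: 9.37
tcp_pos: [0.4777, -0.2041, 0.0133]
tool_rot: [-2.163, 0.124, 2.163]
ft_force: [0.6, 1.0, -0.0]
opening: 0.9
time: 10.03
tcp_pos: [0.4784, -0.2045, 0.1655]
tool_rot: [-2.167, 0.125, 2.159]
ft_force: [-0.1, 0.0, -0.6]
opening: 0.9
10.0333 [ 0.47835641 -0.20452615  0.16550218] [[0.003, -0.114, -0.993], [-0.001, -0.993, 0.114], [-1.0, 0.001, -0.003]] 0.8999164105665184
[232.9 179.3] [225 166  16  28 414] [ 0.481  -0.1864  0.044 ]
[278.9 179.3] [272 166  16  28 410] [ 0.4767 -0.2234  0.044 ]
net [0.4722, -0.2062, 0.0318] 0.6
box_orange [ 0.508  0.038 -0.004] 0.81
lid_orange [ 0.475 -0.206  0.035] 0.92
tray [ 0.478 -0.205  0.   ] 0.78
lid_blue [0.496 0.245 0.056] 0.87
```

View pics/f.png

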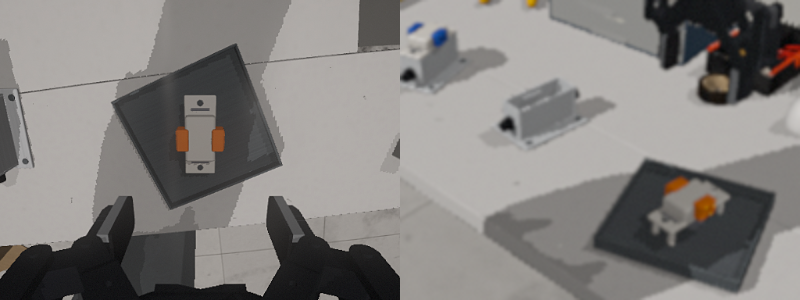

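The lid stands upright and flat in the tray (centre at about (200,138) in the left half). The open box is still in place, and the gripper is clear.

```bash
python3 -c "
from bench import workorder
print(workorder.finish_job())"
```

```text
the job is handed in; nothing more can be done
None
```

I took the orange-button lid off its box and set it down in the dark steel tray. It stands right way up and flat, and the job was handed in about 10 s into the 48 s allowed.

- **Pinch and lift:** both buttons read fully in (opening about 36 mm), and the lid came away cleanly. The box stayed on the worktop.
- **Lid position:** the last pictures and the scene-camera network put the lid at (0.475, -0.206, 0.035). That is the expected height of 32 mm above the tray floor, well inside the walls.
- **Everything else:** the open box is within about 3 mm of where it started. The blue box was not touched. The gripper was clear, 15 cm above its release height.
- **Forces:** at the readings I took, the wrist force peaked at about 18 N, when the fingers closed on the buttons. Contact with the tray was about 6 N.
- **Disagreement:** the wrist-camera network read the lid 4–6 mm off my own calibrated fix throughout, slightly beyond its stated accuracy. I used my own fix, and the good grasp supported it. No check failed.

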